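Power the oil tester and hold the sample flask down in its sprung ring

ROBOT

A 7-joint arm with a two-finger parallel gripper is mounted at the origin on the work surface. World frame = base frame: x ahead of the robot, y to its left, z up, the work surface at z = 0. Lengths are in m, angles in rad, forces in N, time in s.
With the tool pointing down it reaches from about 0.425 to 0.875 m from the base axis. Payload 4.7 kg.
Tool frame: the origin (TCP) lies midway between the tips of the shut fingers; the grasp point (between the pads) lies 19 mm behind it; z points along the fingers, y is the line along which they close (so a half turn about z gives the same grasp; the last joint's range is limited). The gripper opens to 87 mm and grips with 3 to 60 N. Pads are 19 mm wide; open, the fingers measure 117 mm over their backs; the gripper's body (75 mm by 190 mm) begins 51 mm behind the grasp point.
Start: joints at [-1.326, 0.321, -0.07, 1.45, 0.023, 1.371, -0.057], TCP at [0.149, 0.633, 0.223] pointing down, gripper open.
Joint ranges: [-2.86, 2.86], [-0.3, 2.09], [-1.38, 1.24], [0.06, 2.45], [-1.56, 4.7], [0.09, 2.05], [-2.69, 2.69]. Speed limits (rad/s): [2.57, 2.57, 3.14, 3.14, 3.14, 3.14, 3.14].

INTERFACE

Orientations are given as a rotation vector (axis times angle).
In Python, from bench import ctrl gives the robot as it stands. The module is installed in compiled form; this text tells all that it offers.
- The arm moves only by the shell command python3 -m handwheel 'ROWS' [FORCE]. ROWS is JSON, a list of rows, each a list of 7 numbers: the finger opening in m, from 0 to 0.087, then the shift along the tool's x, y, z in m, then the turn, a rotation vector about the tool's x, y, z in degrees. A call has 1 to 12 rows; each row shifts and turns the commanded pose from where the row before left it, along the tool's axes as they then stand; what a row does not reach is not made up. A row lasts 1/8 s, in which the tool goes at most 62.5 mm and 10.7 degrees, less where a joint would pass 70% of its speed; a pose out of reach is approached as far as the arm can. A call is refused whole if a number of a shift passes 0.0625 or a number of a turn 10.7, either way. A call with a gripper value outside its range is refused whole. The fingers move at their own pace and stop on an object; FORCE is the grip in N (left out, the last holds). Time passes only in rows, so rows that do not move let the fingers close. It gives the time, the measured TCP pose, the force, the opening and the grip force at its end, in the units of the state.
- ctrl.get_state(): the state, without advancing time (a new reading comes with each control period).
- ctrl.get_image(name): name is "side" or "top" or "wrist"; returns (picture, depth): 400x640x3 uint8, blue, green, red; 400x640 float32, m along the optical axis (not along the pixel's ray), 0 where there is no reading.
- ctrl.camera_info(name): a dict with "intrinsics" (3x3 intrinsics, pixels), "R" (3x3) and "t" (3): a world point X has camera coordinates R X + t. Camera axes: x right, y down, z forward; pixel columns grow to the right and rows downward; lengths in m; the calibration is good to about 2 mm. The wrist camera is an equidistant fisheye: a pixel r from the principal point sees the ray r / f radians off the axis. A picture is of the moment at which its call begins: read the wrist's pose just before it. camera_info takes no time and is no camera call; for the wrist camera it gives the pose at the moment of the call.
- ctrl.close_job(): hands the job in; it is judged then, once.
The state is a dict: "time": time; "joint_positions": joint angles; "qd": joint speeds; "joint_torque": joint torques, N m; "position": TCP position; "tool_rot": TCP orientation; "ft_force": force on the tool from outside, world axes, zero at the start; "torque": the same for the moment, N m; "grip_width": opening from 0.0 (shut) to 1.0 (fully open); "grip_force": force on a finger pad.
Only numpy, scipy, OpenCV 4.12 (cv2) and the standard library are available. Lean on these libraries where they do the work, as an engineer would, in place of code of your own. Each camera call takes 0.05 s, during which the arm holds its last target. There are 200 camera calls.

TASK

Plug the white relay all the way into the yellow socket of the blue oil tester and let go of it. Then set the amber sample flask upright in the tester's orange sprung ring and press it down until the ring reaches its bottom stop; finish while still holding the flask pressed down like that. Keep the flask upright throughout and leave the tin, the socket bit and the wrench where they are.

Things in the scene. Friction and masses are not known exactly. Their poses are not given: they have to be found in the camera images.
- tester: Blue oil-sample tester, fixed to the bench: flat case 150 (x) x 310 (y) x 45 mm high, origin at the centre of its underside at bench level, z up. At its own y = +80 mm a yellow socket block (60 x 50 mm, top 69 mm above the bench); at y = -80 mm the sprung ring. Two steel guide rods (look only) stand 54 mm either side of the ring's axis along x, tops 85 mm above the bench.
- socket (a point): Centre of the socket's mouth, on the block's top face, 69 mm above the bench; axes as the tester's. The hole is a straight rectangle 29 mm (x) by 19 mm (y), 16 mm deep, with a 2 mm chamfer round the mouth.
- ring_seat (a point): Centre of the top face of the ring's seat, 85 mm above the bench with the spring up; moves with the ring; z up. The seat is a steel ring with a 44 mm hole; around it an orange collar rises 18 mm above this point, inside diameter 72 flaring to 84 mm, 92 mm outside. A flask standing in it is centred on this point, its origin about 3 mm below.
- ring_travel (a joint): How far the sprung ring is pressed down (m): 0 spring up, 0.016 at the bottom stop. Preloaded spring: about 3 N to start moving, about 16 N at the stop; springs back when let go (the flask's own weight sinks it by less than 3 mm).
- ring: The sprung ring itself (steel seat with orange collar); origin at the centre of the seat's underside, 8 mm below ring_seat, z up; it slides straight down on the tester.
- relay: Plug-in relay standing on its plug, 60 g. White cover (black band, red mark on top) 34 (x) x 24 (y) x 40 mm over a black plug foot 26 (x) x 16 (y) x 12 mm pointing down; 52 mm high in all. Origin at the centre of the foot's underside, z up. Goes in with its x along the socket's x, either way round; home, the cover rests on the block and the origin is 12 mm below the mouth.
- flask: Sealed round amber glass flask with a white cap, 108 mm high, 200 g nominal. Belly 68 mm across at 30 mm height, flat foot 32 mm across, shoulder narrowing to a 26 mm neck; the cap is a cylinder 34 mm across from 78 to 108 mm height. Origin at the centre of the underside, z up. To be gripped by the cap.
- grease_tin: Bystander: red-labelled tin, 70 mm across, 55 mm high; origin at the centre of its underside.
- socket_bit: Bystander: steel socket bit standing up, 32 mm across, 50 mm high; origin at the centre of its underside.
- wrench: Bystander: wrench about 170 mm long lying flat between robot and tester; origin under its middle, its x along its length.
Things that resemble listed ones, but are neither listed nor needed, are in the scene too. Several things have the shape of the flask; the one meant has the colours described above.

How it is judged:
By the outcome, as a careful person would: the job done as asked, in the order asked, and still so for the second after the job is handed in, while the arm keeps its last pose, push and grip.
It also fails if it takes over 72 s, if anything falls off the work surface, if the arm or the gripper's body presses on something with over 40 N, if the wrist force passes 120 N, or if a joint passes its speed limit or range.

## Working session

There is one attempt and no reset: what is moved stays moved. The work goes in short steps, Python scripts to look and compute and a shell command to move; the robot and the scene stay as the last step left them, time stands still between calls to the robot, and variables do not carry over. Pictures are saved under pics/ and viewed, at most 13 in all, crops included, and the job is handed in when it is done.

```bash
mkdir -p pics && cat > h.py <<'E'
import numpy as np, cv2
from bench import ctrl
from scipy.spatial.transform import Rotation as Rn
def grab(n):
    info=ctrl.camera_info(n); im,d=ctrl.get_image(n); return im.copy(),d.copy(),info
def cloud(d,info,wrist=False):
    K=np.array(info["intrinsics"]);R=np.array(info["R"]);t=np.array(info["t"])
    v,u=np.mgrid[:d.shape[0],:d.shape[1]].astype(float)
    a=(u-K[0,2])/K[0,0];b=(v-K[1,2])/K[1,1]
    if wrist:
        r=np.hypot(a,b)+1e-9; s=np.tan(np.minimum(r,1.5))/r; a=a*s;b=b*s
    P=np.stack([a*d,b*d,d],-1)
    return (P-t)@R
def ray(u,v,info,wrist=False):
    K=np.array(info["intrinsics"]);R=np.array(info["R"]);t=np.array(info["t"])
    a=(u-K[0,2])/K[0,0];b=(v-K[1,2])/K[1,1]
    if wrist:
        r=np.hypot(a,b)+1e-9; D=np.array([a/r*np.sin(r),b/r*np.sin(r),np.cos(r)])
    else: D=np.array([a,b,1.])
    return -R.T@t, R.T@D
def onplane(u,v,info,z,wrist=False):
    o,D=ray(u,v,info,wrist); return o+D*(z-o[2])/D[2]
E
python3 - <<'E'
from h import *
s=ctrl.get_state();print(s)
for n in("top","side","wrist"):
    im,d,i=grab(n);cv2.imwrite(f"pics/{n}0.png",im);np.savez(f"{n}0.npz",im=im,d=d,K=i["intrinsics"],R=i["R"],t=i["t"])
    print(n,np.array(i["intrinsics"]).round(1).tolist(),(-np.array(i["R"]).T@np.array(i["t"])).round(3))
E
```

```text
{'time': 0.0, 'joint_positions': array([-1.3259031 ,  0.32181248, -0.07010654,  1.45167924,  0.02261401,
        1.37079198, -0.05691291]), 'qd': array([-0.00060352,  0.00057184, -0.00178512,  0.00136357,  0.0004146 ,
        0.00014405,  0.00186166]), 'joint_torque': array([-3.56591645e-04, -4.91266072e+01, -4.04022820e-01, -3.12536967e+01,
       -6.38732314e-02,  4.33907867e-02,  1.69855557e-04]), 'position': array([0.14860089, 0.63221588, 0.22146639]), 'tool_rot': array([-3.61647441e-01, -3.12059127e+00,  2.98460639e-03]), 'ft_force': array([-0.29321268,  0.32888146, -0.23975981]), 'torque': array([ 0.01151373, -0.00953924,  0.01204962]), 'grip_force': 0.0, 'grip_width': 0.9987033195882611}
top [[369.7, 0.0, 322.0], [0.0, 369.7, 196.4], [0.0, 0.0, 1.0]] [ 0.297 -0.031  1.13 ]
side [[405.9, 0.0, 318.6], [0.0, 405.9, 200.2], [0.0, 0.0, 1.0]] [-0.022 -0.527  0.927]
wrist [[309.7, 0.0, 312.6], [0.0, 309.7, 202.7], [0.0, 0.0, 1.0]] [0.075 0.649 0.384]
```

View pics/top0.png

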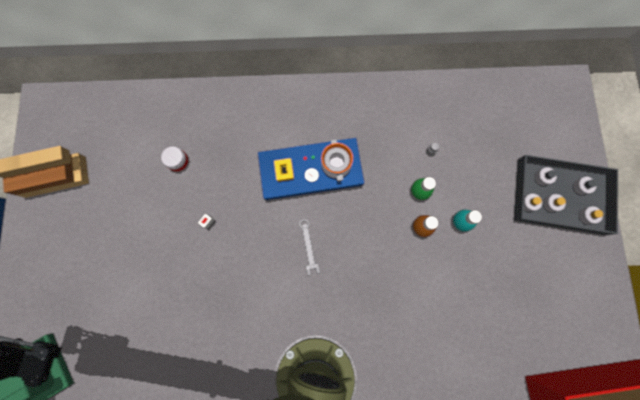

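View pics/side0.png

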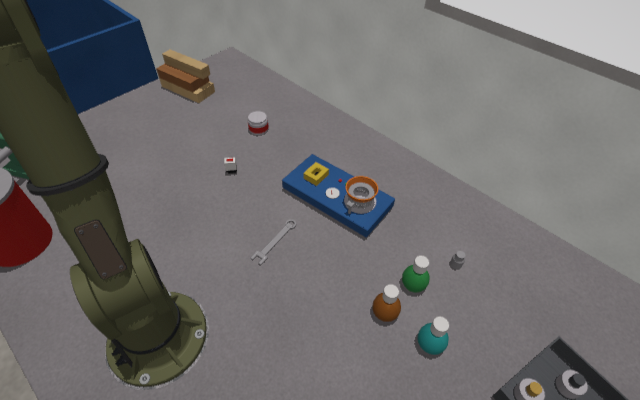

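Top view: the relay, white with a red mark, is at (206,222). The tester is at (310,169), its socket at (284,170) and its ring at (337,160). The tin is at (174,159), the bit at (433,148) and the wrench at (309,247). In the side view the relay is at (230,164), the socket at (316,173) and the ring at (361,190).

Flask candidates, top view: green (423,188), amber/brown (425,226), teal (467,220), plus the bottle tops in the tray at (548-595,175-215). Only (425,226) is amber with a white cap. I'll check it in a crop.

```bash
python3 - <<'E'
from h import *
T=np.load("top0.npz");S=np.load("side0.npz")
a=cv2.resize(T["im"][140:250,395:615],None,fx=3.6,fy=3.6,interpolation=cv2.INTER_CUBIC)
b=cv2.resize(S["im"][240:400,340:600],None,fx=1.6,fy=1.6,interpolation=cv2.INTER_CUBIC)
b=cv2.copyMakeBorder(b[:200],0,0,0,max(0,a.shape[1]-b.shape[1]),cv2.BORDER_CONSTANT)
cv2.imwrite("pics/crop1.png",np.vstack([a,b[:,:a.shape[1]]]))
for n,D in(("top",T),("side",S)):
    P=cloud(D["d"],D);hsv=cv2.cvtColor(D["im"],cv2.COLOR_BGR2HSV);H,Sa,V=[hsv[...,k].astype(int) for k in range(3)]
    def rep(name,m,z0,z1,box):
        (u0,v0,u1,v1)=box;mm=np.zeros(m.shape,bool);mm[v0:v1,u0:u1]=m[v0:v1,u0:u1]
        mm&=(P[...,2]>z0)&(P[...,2]<z1)
        q=P[mm]; 
        if len(q)<4: print(n,name,len(q));return
        print(n,name,len(q),"mid",((q.max(0)+q.min(0))/2).round(4),"mean",q.mean(0).round(4),"span",np.ptp(q,axis=0).round(3),"z95",np.percentile(q[:,2],95).round(4), "rect",np.round(cv2.minAreaRect((q[:,:2]*1000).astype(np.float32)),1).tolist() if 0 else [np.round(x,1) for x in cv2.minAreaRect((q[:,:2]*1000).astype(np.float32))])
    bx={"top":[(190,205,225,240),(250,130,370,205),(250,130,370,205),(250,130,370,205),(405,205,445,245)],"side":[(215,150,245,180),(270,145,400,240),(270,145,400,240),(270,145,400,240),(365,280,410,330)]}[n]
    an=np.ones(H.shape,bool)
    rep("relay top",an,.043,.08,bx[0])
    rep("blue",(H>95)&(H<125)&(Sa>150),.035,.052,bx[1])
    rep("yellow",(H>18)&(H<35)&(Sa>150),.06,.08,bx[2])
    rep("orange",(H<15)&(Sa>130),.085,.125,bx[3])
    rep("cap",(Sa<70)&(V>130),.09,.13,bx[4])
    if n=="top":
        rep("tin",an,.045,.09,(155,140,195,178)); rep("bit",an,.04,.09,(422,138,445,160)); rep("wrench",an,.006,.05,(290,212,325,280));rep("greencap",an,.095,.13,(405,170,440,205))
E
```

```text
Traceback (most recent call last):
  File "h.py", line 7, in cloud
    K=np.array(info["intrinsics"]);R=np.array(info["R"]);t=np.array(info["t"])
               ~~~~^^^^^^^^^^^^^^
KeyError: 'intrinsics is not a file in the archive'
```

View pics/crop1.png

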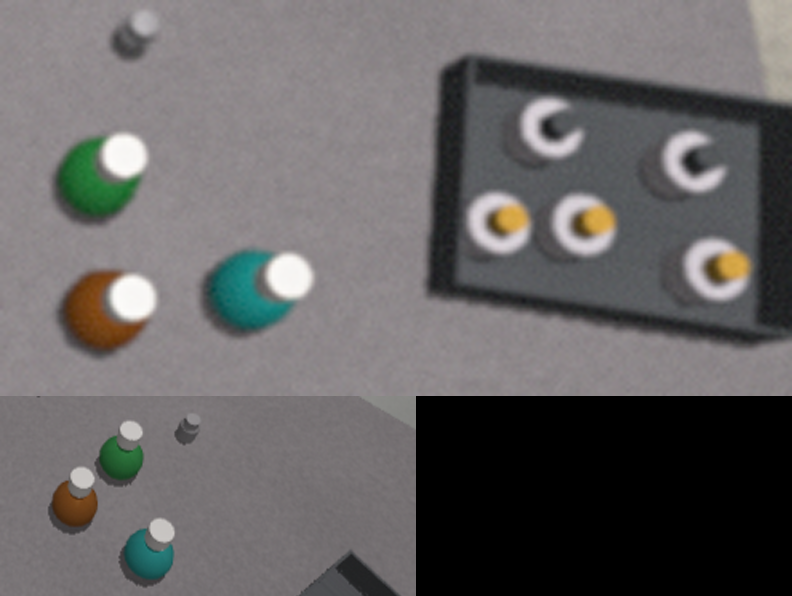

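The crop shows the amber body with a white cap at crop (108,308), which is top pixel (425,226). The others are green and teal, so the amber one is confirmed. The tray holds white washers or plugs only.

```bash
cat > m.py <<'E'
from h import *
def L(f):
    D=dict(np.load(f));D["intrinsics"]=D["K"];return D
def rep(n,name,m,P,z0,z1,box):
    (u0,v0,u1,v1)=box;mm=np.zeros(m.shape,bool);mm[v0:v1,u0:u1]=m[v0:v1,u0:u1]
    mm&=(P[...,2]>z0)&(P[...,2]<z1)
    q=P[mm]
    if len(q)<4: print(n,name,len(q));return
    print(n,name,len(q),"mid",((q.max(0)+q.min(0))/2).round(4),"z50,95",np.percentile(q[:,2],[50,95]).round(4),"rect",[np.round(x,1).tolist() for x in cv2.minAreaRect((q[:,:2]*1000).astype(np.float32))])
E
python3 - <<'E'
from m import *
for n in("top","side"):
    D=L(n+"0.npz");P=cloud(D["d"],D);hsv=cv2.cvtColor(D["im"],cv2.COLOR_BGR2HSV);H,Sa,V=[hsv[...,k].astype(int) for k in range(3)]
    bx={"top":[(190,205,225,240),(250,130,370,205),(405,205,445,245)],"side":[(215,150,245,180),(270,145,400,240),(365,280,410,330)]}[n]
    an=np.ones(H.shape,bool)
    r=lambda *a:rep(n,a[0],a[1],P,*a[2:])
    r("bench",an,-.03,.03,bx[0])
    r("relay top",an,.043,.08,bx[0])
    r("blue",(H>95)&(H<125)&(Sa>150),.035,.052,bx[1])
    r("yellow",(H>18)&(H<35)&(Sa>150),.06,.08,bx[1])
    r("orange",(H<15)&(Sa>130),.085,.125,bx[1])
    r("cap",(Sa<70)&(V>130),.095,.13,bx[2])
    if n=="top":
        r("tin",an,.045,.09,(155,140,195,178)); r("bit",an,.04,.09,(422,138,445,160)); r("wrench",an,.006,.05,(290,212,325,280));r("greencap",an,.095,.13,(405,170,440,205));r("tealcap",an,.095,.13,(450,200,490,240))
E
```

```text
top bench 1101 mid [0.4587 0.3192 0.0104] z50,95 [-0.0007  0.0033] rect [[458.6, 319.2], [110.5, 107.8], 0.2]
top relay top 101 mid [0.4559 0.3124 0.0506] z50,95 [0.0515 0.0546] rect [[455.5, 311.8], [25.3, 34.0], 52.9]
top blue 2830 mid [ 0.6064 -0.0054  0.0431] z50,95 [0.0439 0.0473] rect [[607.2, -5.4], [148.4, 302.0], 6.8]
top yellow 256 mid [0.5989 0.0737 0.0662] z50,95 [0.068  0.0709] rect [[598.8, 73.8], [59.1, 46.5], 6.8]
top orange 177 mid [ 0.6172 -0.084   0.0967] z50,95 [0.0998 0.104 ] rect [[616.9, -83.9], [84.3, 85.9], 87.7]
top cap 119 mid [ 0.4187 -0.3376  0.1038] z50,95 [0.1067 0.1103] rect [[418.6, -337.7], [31.7, 31.2], 89.7]
top tin 364 mid [0.6548 0.4151 0.0522] z50,95 [0.054  0.0573] rect [[654.5, 415.4], [63.1, 63.0], 68.4]
top bit 52 mid [ 0.6598 -0.388   0.0468] z50,95 [0.0485 0.0527] rect [[660.1, -386.9], [21.6, 22.0], 43.5]
top wrench 210 mid [0.3711 0.0072 0.0094] z50,95 [0.0076 0.011 ] rect [[372.1, 12.1], [167.1, 35.9], 10.8]
top greencap 120 mid [ 0.5309 -0.3414  0.1038] z50,95 [0.1069 0.1101] rect [[531.0, -341.1], [31.8, 31.4], 23.7]
top tealcap 131 mid [ 0.4307 -0.4599  0.1036] z50,95 [0.1067 0.1101] rect [[431.2, -460.3], [31.8, 32.6], 29.3]
side bench 786 mid [0.472  0.3438 0.0119] z50,95 [-0.0007  0.0168] rect [[470.9, 343.2], [149.0, 97.5], 51.1]
side relay top 77 mid [0.4537 0.3069 0.0494] z50,95 [0.0505 0.054 ] rect [[453.0, 306.2], [24.4, 33.8], 51.8]
side blue 2435 mid [ 0.6059 -0.0094  0.0428] z50,95 [0.0442 0.0472] rect [[606.4, -9.6], [152.5, 308.4], 7.0]
side yellow 253 mid [0.5967 0.0707 0.0663] z50,95 [0.0677 0.0711] rect [[597.2, 70.3], [62.6, 50.3], 6.5]
side orange 293 mid [ 0.6165 -0.088   0.0959] z50,95 [0.0982 0.1045] rect [[615.9, -88.2], [89.3, 88.1], 11.1]
side cap 158 mid [ 0.4179 -0.3424  0.1074] z50,95 [0.1081 0.1104] rect [[417.7, -342.5], [31.5, 31.8], 39.7]
```

```bash
cat >> h.py <<'E'
def need(p,yaw):
    """tool-frame shift to world point p (tool now), and turn about tool z so that tool y points at yaw deg (mod 180); plus tilt"""
    s=ctrl.get_state();R=Rn.from_rotvec(s["tool_rot"]).as_matrix();d=R.T@(np.array(p)-s["position"])
    y=np.degrees(np.arctan2(R[1,1],R[0,1]));t=-((yaw-y+90)%180-90)
    print("t",round(s["time"],2),"pos",s["position"].round(4),"yaw",y.round(2),"tilt(mrad, xy of tool z)",(R[:2,2]*1000).round(1),"F",s["ft_force"].round(1),"grip",s["grip_width"].round(3),s["grip_force"].round(1),"q7",s["joint_positions"][6].round(2))
    print("  shift mm",(d*1000).round(1),"turnz deg",round(t,2))
E
python3 -m handwheel '[[0.087,-0.041,-0.027,0.008,0,0,0],[0.087,-0.041,-0.027,0.008,0,0,0],[0.087,-0.041,-0.027,0.008,0,0,0],[0.087,-0.041,-0.027,0.008,0,0,0],[0.087,-0.041,-0.027,0.008,0,0,0],[0.087,-0.041,-0.027,0.008,0,0,0],[0.087,-0.041,-0.027,0.008,0,0,0],[0.087,-0.041,-0.027,0.008,0,0,0],[0.087,-0.043,-0.028,0.006,0,0,8],[0.087,0,0,0,0,0,8],[0.087,0,0,0,0,0,8],[0.087,0,0,0,0,0,0]]'
python3 - <<'E'
from h import *
need([.4545,.31,.047],52.9)
im,d,i=grab("wrist");cv2.imwrite("pics/w1.png",im);np.savez("w1.npz",im=im,d=d,K=i["intrinsics"],R=i["R"],t=i["t"])
E
```

```text
time: 1.65
position: [0.454, 0.3102, 0.1523]
tool_rot: [-1.001, -2.978, 0.001]
ft_force: [0.0, -0.4, 1.1]
grip_width: 0.996
grip_force: 0.0Traceback (most recent call last):
  File "<stdin>", line 2, in <module>
  File "h.py", line 27, in need
    print("t",round(s["time"],2),"pos",s["position"].round(4),"yaw",y.round(2),"tilt(mrad, xy of tool z)",(R[:2,2]*1000).round(1),"F",s["ft_force"].round(1),"grip",s["grip_width"].round(3),s["grip_force"].round(1),"q7",s["joint_positions"][6].round(2))
                                                                                                                                                                    ^^^^^^^^^^^^^^^^^^^^^
AttributeError: 'float' object has no attribute 'round'
```

```bash
sed -i 's/s\["grip_width"\].round(3),s\["grip_force"\].round(1)/round(s["grip_width"],3),round(s["grip_force"],1)/' h.py
python3 - <<'E'
from h import *
need([.4545,.31,.047],52.9)
im,d,i=grab("wrist");cv2.imwrite("pics/w1.png",im);np.savez("w1.npz",im=im,d=d,K=i["intrinsics"],R=i["R"],t=i["t"])
P=cloud(d,i,True);m=(P[...,2]>.046)&(P[...,2]<.06)&(abs(P[...,0]-.455)<.05)&(abs(P[...,1]-.31)<.05)
print(m.sum(),P[m].mean(0),cv2.minAreaRect((P[m][:,:2]*1000).astype(np.float32)))
b=(abs(P[...,0]-.455)<.08)&(abs(P[...,1]-.31)<.08);print(np.percentile(P[b][:,2],[5,25,50,75,95]))
E
```

```text
t 1.65 pos [0.454  0.3102 0.1523] yaw 52.86 tilt(mrad, xy of tool z) [-0.3 -0.3] F [ 0.  -0.4  1.1] grip 0.996 0.0 q7 0.31
  shift mm [ -0.6   0.2 105.3] turnz deg -0.04
992 [0.4562428  0.3105047  0.05238441] ((456.92138671875, 310.1966552734375), (23.511653900146484, 33.470245361328125), 52.363529205322266)
[-1.55416534e-04  2.02036088e-01  2.46689252e-01  2.64943838e-01
  2.74258033e-01]
```

View pics/w1.png

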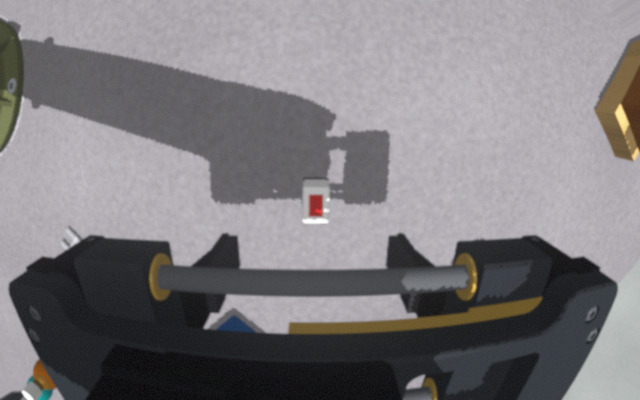

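The wrist view shows the relay at (315,203) between the fingers. Its top is 52 mm up and its centre is (0.4566, 0.3103), which agrees with the other views. I'll grasp with the tips at z = 18 mm.

```bash
python3 - <<'E'
from h import *
need([.4566,.3103,.018],52.5)
E
```

```text
t 1.7 pos [0.4539 0.3104 0.1524] yaw 52.94 tilt(mrad, xy of tool z) [-0.2 -0.2] F [ 0.3 -1.2  0.1] grip 0.995 0.0 q7 0.31
  shift mm [ -2.2   1.6 134.4] turnz deg 0.44
```

```bash
python3 -m handwheel '[[0.087,-0.002,0.0015,0.03,0,0,0.4],[0.087,0,0,0.035,0,0,0],[0.087,0,0,0.035,0,0,0],[0.087,0,0,0.02,0,0,0],[0.087,0,0,0.014,0,0,0],[0.087,0,0,0,0,0,0],[0.0,0,0,0,0,0,0],[0.0,0,0,0,0,0,0],[0.0,0,0,0,0,0,0],[0.0,0,0,0,0,0,0],[0.0,0,0,0,0,0,0],[0.0,0,0,0,0,0,0]]' 15
python3 - <<'E'
from h import *
need([.4566,.3103,.018],52.5)
E
```

```text
time: 3.2
position: [0.4566, 0.3104, 0.0186]
tool_rot: [1.013, 2.974, 0.0]
ft_force: [-0.4, 0.1, 0.0]
grip_width: 0.396
grip_force: 0.0
t 3.2 pos [0.4566 0.3104 0.0186] yaw 52.38 tilt(mrad, xy of tool z) [0.  0.1] F [-0.4  0.1  0. ] grip 0.396 0.0 q7 0.34
  shift mm [-0.1 -0.   0.6] turnz deg -0.12
```

```bash
python3 -m handwheel '[[0.0,0,0,0,0,0,0],[0.0,0,0,0,0,0,0],[0.0,0,0,0,0,0,0],[0.0,0,0,0,0,0,0],[0.0,0,0,-0.02,0,0,0],[0.0,0,0,-0.04,0,0,0],[0.0,0,0,-0.05,0,0,0],[0.0,0,0,-0.04,0,0,0],[0.0,0,0,0,0,0,0]]' 20
python3 - <<'E'
from h import *
need([.598,.1,.168],96.8)
E
```

```text
time: 4.32
position: [0.4585, 0.3117, 0.1723]
tool_rot: [1.012, 2.97, 0.01]
ft_force: [1.0, -0.3, -1.1]
grip_width: 0.273
grip_force: 20.0
t 4.33 pos [0.4585 0.3117 0.1723] yaw 52.37 tilt(mrad, xy of tool z) [5.4 4.8] F [ 1.  -0.3 -1.1] grip 0.273 20.0 q7 0.3
  shift mm [-239.7  -82.6    4.1] turnz deg -44.43
```

```bash
python3 -m handwheel '[[0.0,-0.03,-0.010,0,0,0,0],[0.0,-0.035,-0.012,0,0,0,0],[0.0,-0.035,-0.012,0,0,0,0],[0.0,-0.035,-0.012,0,0,0,0],[0.0,-0.035,-0.012,0,0,0,0],[0.0,-0.035,-0.012,0,0,0,0],[0.0,-0.035,-0.012,0,0,0,-7],[0.0,0,0,0,0,0,-9],[0.0,0,0,0,0,0,-9.5],[0.0,0,0,0,0,0,-9.5],[0.0,0,0,0,0,0,-9.4],[0.0,0,0,0,0,0,0]]'
python3 - <<'E'
from m import *
need([.598,.073,.168],96.8)
im,d,i=grab("wrist");cv2.imwrite("pics/w2.png",im);np.savez("w2.npz",im=im,d=d,K=i["intrinsics"],R=i["R"],t=i["t"])
P=cloud(d,i,True);hsv=cv2.cvtColor(im,cv2.COLOR_BGR2HSV);H,Sa,V=[hsv[...,k].astype(int) for k in range(3)]
full=(0,0,640,400)
rep("w","yellow",(H>18)&(H<35)&(Sa>130),P,.055,.08,full)
rep("w","blue",(H>95)&(H<125)&(Sa>130),P,.035,.055,full)
rep("w","orange",(H<15)&(Sa>130),P,.085,.125,full)
E
```

```text
time: 5.82
position: [0.5957, 0.0987, 0.167]
tool_rot: [0.183, -3.134, 0.001]
ft_force: [0.5, 0.5, -0.2]
grip_width: 0.277
grip_force: 20.0
t 5.83 pos [0.5957 0.0987 0.167 ] yaw 96.67 tilt(mrad, xy of tool z) [-2.4 -0.5] F [ 0.5  0.5 -0.2] grip 0.277 20.0 q7 1.55
  shift mm [  0.7 -25.8  -1. ] turnz deg -0.13
w yellow 2772 mid [0.6003 0.0724 0.0634] z50,95 [0.0692 0.0704] rect [[600.5, 73.3], [60.0, 48.9], 6.5]
w blue 18251 mid [ 0.6058 -0.0058  0.0443] z50,95 [0.0453 0.0465] rect [[609.7, -5.3], [147.7, 305.3], 6.8]
w orange 1875 mid [ 0.6191 -0.0854  0.0954] z50,95 [0.0976 0.1037] rect [[617.4, -83.9], [90.3, 86.7], 60.8]
```

View pics/w2.png

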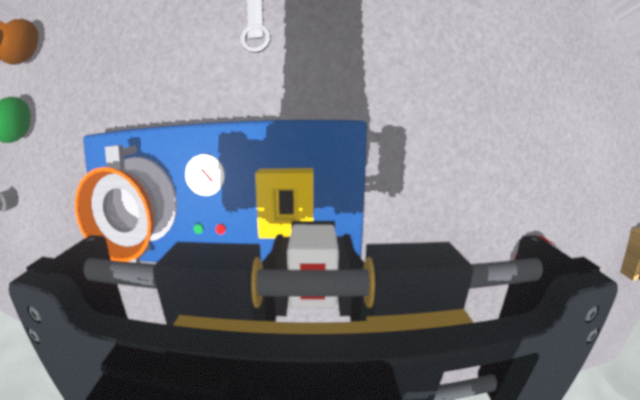

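Wrist view: the socket hole is at (286,202) in the yellow block, the ring at (122,208), and the relay is held upright at (313,245). Next I measure the block's top face and hole, and the relay in the hand.

```bash
python3 - <<'E'
from m import *
D=L("w2.npz");im=D["im"];P=cloud(D["d"],D,True);hsv=cv2.cvtColor(im,cv2.COLOR_BGR2HSV);H,Sa,V=[hsv[...,k].astype(int) for k in range(3)]
rep("w","yellow top",(H>15)&(H<38)&(Sa>90),P,.0665,.073,(240,160,330,245))
# hole: dark pixels inside block; corners on plane z=.069
m=np.zeros(H.shape,np.uint8);m[185:225,265:308]=(V[185:225,265:308]<110)
n,l,st,c=cv2.connectedComponentsWithStats(m);k=1+np.argmax(st[1:,4]);print(st[k],c[k])
cn=max(cv2.findContours((l==k).astype(np.uint8),0,cv2.CHAIN_APPROX_NONE)[0],key=len)[:,0]
q=np.array([onplane(u,v,D,.069,True) for u,v in cn]);print("hole",cv2.minAreaRect((q[:,:2]*1000).astype(np.float32)))
# block front-top edges: u range per row
s=ctrl.get_state();R=Rn.from_rotvec(s["tool_rot"]).as_matrix();Q=(P-s["position"])@R
# relay in tool frame
b=(abs(Q[...,1])<.0145)&(abs(Q[...,0])<.03)&(Q[...,2]>-.045)&(Q[...,2]<.025)
for z0 in np.arange(-.04,.024,.004):
    mm=b&(Q[...,2]>z0)&(Q[...,2]<=z0+.004)
    if mm.sum()>5: x=Q[mm];print(round(z0*1000),mm.sum(),"x max/med",(np.percentile(x[:,0],[10,50,95])*1000).round(1),"y",(np.percentile(x[:,1],[2,98])*1000).round(1))
v,u=np.where(b);print(u.min(),u.max(),v.min(),v.max())
E
```

```text
w yellow top 2570 mid [0.6005 0.0725 0.0691] z50,95 [0.0692 0.0704] rect [[600.7, 73.1], [60.4, 49.3], 6.4]
[279 190  15  24 346] [285.88150289 201.62716763]
hole ((596.7998046875, 74.37422943115234), (21.1425724029541, 12.438311576843262), 5.654590129852295)
-40 40 x max/med [ 9.   9.5 10. ] y [-14.2  14.4]
-36 1566 x max/med [-13.7   9.5  16.2] y [-12.6  10.8]
-32 270 x max/med [ 9.3 16.5 17.3] y [-13.9  13.9]
-28 199 x max/med [ 9.8 16.6 17.3] y [-13.7  13.7]
-24 160 x max/med [ 9.7 16.8 17.2] y [-13.   14.2]
-20 162 x max/med [15.5 16.5 17.2] y [-12.1  13.5]
-16 145 x max/med [ 9.7 16.7 17.1] y [-13.8  14. ]
-12 142 x max/med [10.9 16.7 17.3] y [-12.6  13.9]
-8 109 x max/med [ 9.9 16.7 17.1] y [-13.6  14. ]
-4 155 x max/med [15.3 16.8 17.3] y [-12.9  13.8]
0 97 x max/med [16.7 17.  17.3] y [-12.9  11.2]
4 36 x max/med [16.6 16.9 17. ] y [-12.6  10. ]
283 346 220 308
```

```bash
python3 -m handwheel '[[0.0,0,-0.012,0.02,0,0,0],[0.0,-0.002,-0.0135,0.02,0,0,0],[0.0,0,0,0.022,0,0,0],[0.0,0,0,0.007,0,0,0],[0.0,0,0,0,0,0,0],[0.0,0,0,0,0,0,0]]'
python3 - <<'E'
from m import *
need([.6003,.0733,.095],96.6)
im,d,i=grab("wrist");np.savez("w3.npz",im=im,d=d,K=i["intrinsics"],R=i["R"],t=i["t"])
P=cloud(d,i,True);hsv=cv2.cvtColor(im,cv2.COLOR_BGR2HSV);H,Sa,V=[hsv[...,k].astype(int) for k in range(3)]
rep("w","yellow top",(H>15)&(H<38)&(Sa>90),P,.066,.073,(0,0,640,300))
ims,ds,i2=grab("side");np.savez("s3.npz",im=ims,d=ds,K=i2["intrinsics"],R=i2["R"],t=i2["t"])
c=cv2.resize(im[60:310,170:470],(600,500),interpolation=cv2.INTER_CUBIC)
cv2.imwrite("pics/w3.png",c)
E
```

```text
time: 6.62
position: [0.6022, 0.074, 0.1004]
tool_rot: [-0.186, 3.135, 0.0]
ft_force: [0.4, 0.7, -0.8]
grip_width: 0.273
grip_force: 20.0
t 6.62 pos [0.6022 0.074  0.1004] yaw 96.77 tilt(mrad, xy of tool z) [1.4 0.4] F [ 0.4  0.7 -0.8] grip 0.273 20.0 q7 1.61
  shift mm [ 2.  -0.5  5.4] turnz deg 0.17
w yellow top 2761 mid [0.5881 0.0718 0.0688] z50,95 [0.0693 0.0703] rect [[588.4, 71.9], [34.8, 50.0], 6.6]
```

View pics/w3.png

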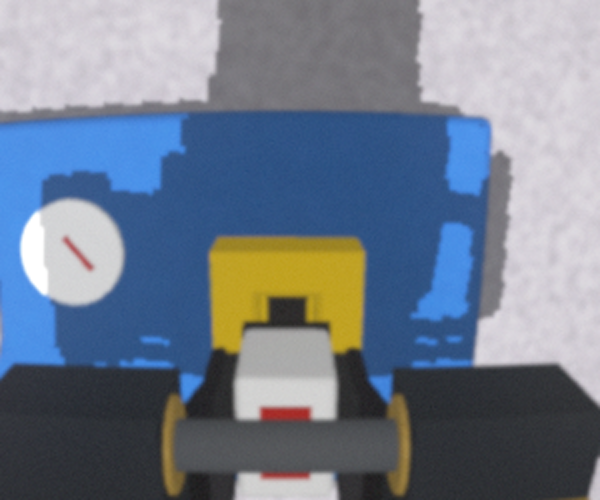

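The wrist crop shows the hole's front edge at (287,297), laterally in line with the foot at (286,323). The block centre is (0.6009, 0.0733), so I correct by about 1 mm and go in slowly.

```bash
python3 -m handwheel '[[0.0,0.0012,-0.0006,0.004,0,0,0],[0.0,0,0,0.005,0,0,0],[0.0,0,0,0.003,0,0,0],[0.0,0,0,0.003,0,0,0],[0.0,0,0,0.003,0,0,0],[0.0,0,0,0,0,0,0]]'
python3 - <<'E'
from h import *
need([.601,.0733,.0754],96.6)
E
```

```text
time: 7.48
position: [0.6003, 0.0731, 0.0812]
tool_rot: [0.186, -3.136, 0.0]
ft_force: [-0.1, -0.4, -1.6]
grip_width: 0.274
grip_force: 20.0
t 7.47 pos [0.6003 0.0731 0.0812] yaw 96.78 tilt(mrad, xy of tool z) [-0.5 -0. ] F [-0.1 -0.4 -1.6] grip 0.274 20.0 q7 1.62
  shift mm [-0.8  0.1  5.8] turnz deg 0.18
```

No force so far and the foot is 6 mm in, so I continue to home.

```bash
python3 -m handwheel '[[0.0,0,0,0.002,0,0,0],[0.0,0,0,0.002,0,0,0],[0.0,0,0,0.002,0,0,0],[0.0,0,0,0.001,0,0,0],[0.0,0,0,0.001,0,0,0],[0.0,0,0,0,0,0,0]]'
python3 - <<'E'
from h import *
need([.601,.0733,.0754],96.6)
E
```

```text
time: 8.22
position: [0.6006, 0.0732, 0.0755]
tool_rot: [-0.186, 3.136, 0.001]
ft_force: [-4.3, 0.0, 10.3]
grip_width: 0.27
grip_force: 20.0
t 8.22 pos [0.6006 0.0732 0.0755] yaw 96.78 tilt(mrad, xy of tool z) [0.3 0.7] F [-4.3  0.  10.3] grip 0.27 20.0 q7 1.62
  shift mm [-0.4  0.1  0.1] turnz deg 0.18
```

```bash
python3 -m handwheel '[[0.0,0,0,0.001,0,0,0],[0.0,0,0,0,0,0,0],[0.045,0,0,-0.001,0,0,0],[0.045,0,0,0,0,0,0],[0.045,0,0,0,0,0,0],[0.045,0,0,-0.03,0,0,0],[0.06,0,0,-0.045,0,0,0],[0.087,0,0,-0.05,0,0,0],[0.087,0.03,0,-0.02,0,0,0],[0.087,0,0,0,0,0,0]]'
python3 - <<'E'
from m import *
need([.4185,-.3395,.13],0)
im,d,i=grab("wrist");P=cloud(d,i,True);hsv=cv2.cvtColor(im,cv2.COLOR_BGR2HSV);H,Sa,V=[hsv[...,k].astype(int) for k in range(3)]
m=(P[...,2]>.085)&(P[...,2]<.125)&(np.hypot(P[...,0]-.601,P[...,1]-.073)<.035)
rep("w","relay top",m,P,.09,.125,(0,0,640,330))
rep("w","yellow",(H>15)&(H<38)&(Sa>90),P,.066,.073,(0,0,640,300))
cv2.imwrite("pics/w4.png",cv2.resize(im[60:310,170:470],(600,500),interpolation=cv2.INTER_CUBIC))
E
```

```text
time: 9.48
position: [0.5707, 0.0694, 0.2207]
tool_rot: [-0.185, 3.133, 0.002]
ft_force: [-0.4, 0.1, 0.3]
grip_width: 0.89
grip_force: 0.0
t 9.47 pos [0.5707 0.0694 0.2207] yaw 96.77 tilt(mrad, xy of tool z) [3.2 1.5] F [-0.4  0.1  0.3] grip 0.89 0.0 q7 1.57
  shift mm [ 199.7 -388.2   89.6] turnz deg -83.23
w relay top 958 mid [0.6005 0.0721 0.101 ] z50,95 [0.1093 0.1107] rect [[600.3, 72.7], [34.4, 23.6], 7.2]
w yellow 1476 mid [0.6217 0.3883 0.0695] z50,95 [0.0693 0.0704] rect [[620.2, 388.6], [689.2, 67.7], 86.4]
```

View pics/w4.png

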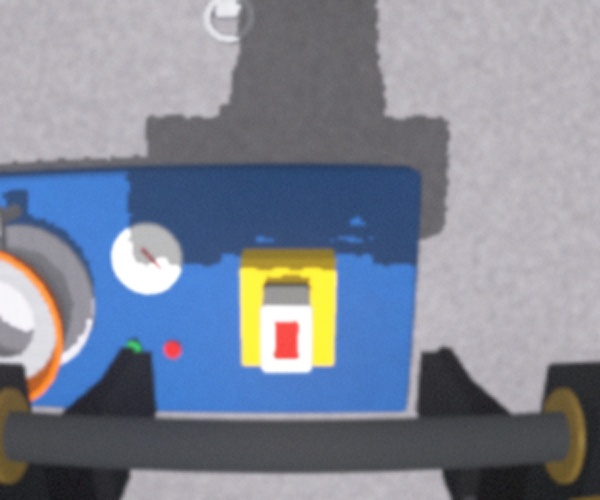

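The relay sits upright in the socket at crop (287,340). Its top is 109.3 mm up (69 + 40 expected), so it is home and released. Next is the flask.

```bash
python3 -m handwheel '[[0.087,0.015,-0.029,0,0,0,0],[0.087,0.0222,-0.0431,0,0,0,0],[0.087,0.0222,-0.0431,0,0,0,0],[0.087,0.0222,-0.0431,0,0,0,0],[0.087,0.0222,-0.0431,0,0,0,0],[0.087,0.0222,-0.0431,0,0,0,0],[0.087,0.0222,-0.0431,0,0,0,0],[0.087,0.0222,-0.0431,0,0,0,0],[0.087,0.0222,-0.0431,0,0,0,0],[0.087,0.0072,-0.0141,0,0,0,0]]'
python3 -m handwheel '[[0.087,0,0,0,0,0,9],[0.087,0,0,0,0,0,9],[0.087,0,0,0,0,0,9],[0.087,0,0,0,0,0,9],[0.087,0,0,0,0,0,9],[0.087,0,0,0,0,0,0],[0.087,0,0,0,0,0,0]]'
python3 - <<'E'
from m import *
need([.4185,-.3395,.074],51)
im,d,i=grab("wrist");np.savez("w5.npz",im=im,d=d,K=i["intrinsics"],R=i["R"],t=i["t"])
P=cloud(d,i,True);hsv=cv2.cvtColor(im,cv2.COLOR_BGR2HSV);H,Sa,V=[hsv[...,k].astype(int) for k in range(3)]
m=np.hypot(P[...,0]-.4185,P[...,1]+.34)<.04
rep("w","cap top",m&(Sa<70),P,.103,.115,(0,0,640,400))
m2=m&(P[...,2]>.104)&(P[...,2]<.113)
print(cv2.minEnclosingCircle((P[m2][:,:2]*1000).astype(np.float32)))
a=m&(P[...,2]<.06)&(P[...,2]>.01)&(Sa>80);print("amber px",a.sum(),"hue",np.median(H[a]) if a.any() else None)
cv2.imwrite("pics/w5.png",im)
E
```

```text
time: 10.78
position: [0.4159, -0.3425, 0.2175]
tool_rot: [0.177, -3.134, 0.002]
ft_force: [0.1, 0.5, -0.4]
grip_width: 1.001
grip_force: 0.0
time: 11.65
position: [0.4184, -0.3387, 0.218]
tool_rot: [-1.023, -2.969, 0.0]
ft_force: [0.2, 0.2, -0.1]
grip_width: 0.997
grip_force: 0.0
t 11.65 pos [ 0.4184 -0.3387  0.218 ] yaw 51.97 tilt(mrad, xy of tool z) [-0.8  0.3] F [ 0.2  0.2 -0.1] grip 0.997 0.0 q7 1.6
  shift mm [ -0.7  -0.5 144. ] turnz deg 0.97
w cap top 1019 mid [ 0.4203 -0.3406  0.1069] z50,95 [0.1083 0.1094] rect [[420.2, -339.8], [32.3, 33.2], 52.2]
((420.2197265625, -340.4010009765625), 17.136764526367188)
amber px 1209 hue 13.0
```

View pics/w5.png

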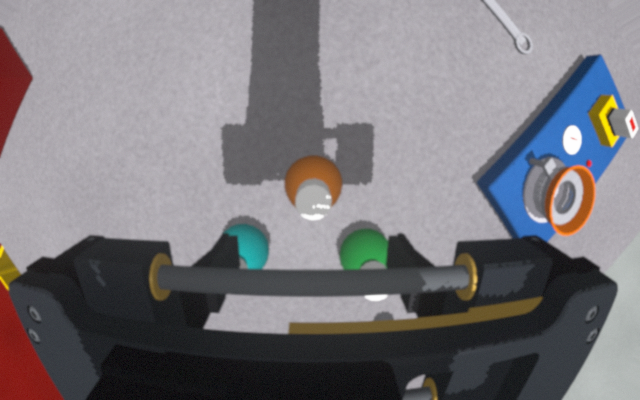

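The wrist view shows the amber flask at (314,185) with its cap at (314,203) between the fingers; the green and teal ones are clear of the fingers. The cap top is at 108.3 mm, centred on (0.4202, −0.3402).

```bash
python3 -m handwheel '[[0.087,-0.0023,0,0.025,0,0,0],[0.087,0,0,0.04,0,0,0],[0.087,0,0,0.04,0,0,0],[0.06,0,0,0.025,0,0,0],[0.06,0,0,0.012,0,0,0],[0.06,0,0,0,0,0,0],[0.0,0,0,0,0,0,0],[0.0,0,0,0,0,0,0],[0.0,0,0,0,0,0,0],[0.0,0,0,0,0,0,0],[0.0,0,0,0,0,0,0],[0.0,0,0,0,0,0,0]]' 30
python3 - <<'E'
from h import *
need([.4202,-.3402,.076],52)
E
```

```text
time: 13.2
position: [0.4204, -0.3407, 0.077]
tool_rot: [1.028, 2.968, 0.0]
ft_force: [0.3, 0.4, 3.4]
grip_width: 0.38
grip_force: 30.0
t 13.2 pos [ 0.4204 -0.3407  0.077 ] yaw 51.79 tilt(mrad, xy of tool z) [ 1.  -0.1] F [0.3 0.4 3.4] grip 0.38 30.0 q7 1.71
  shift mm [0.4 0.3 1. ] turnz deg -0.21
```

```bash
python3 -m handwheel '[[0.0,0,0,-0.008,0,0,0],[0.0,0,0,-0.02,0,0,0],[0.0,0,0,-0.03,0,0,0],[0.0,0,0,-0.03,0,0,0],[0.0,0,0,-0.03,0,0,0],[0.0,0,0,-0.03,0,0,0],[0.0,0,0,-0.02,0,0,0],[0.0,0,0,0,0,0,0],[0.0,0,0,0,0,0,0]]'
python3 - <<'E'
from m import *
need([.57,-.09,.245],82)
D=L("w5.npz");P=cloud(D["d"],D,True);hsv=cv2.cvtColor(D["im"],cv2.COLOR_BGR2HSV);H,Sa,V=[hsv[...,k].astype(int) for k in range(3)]
rep("w5","orange",(H<15)&(Sa>130),P,.09,.125,(530,150,610,245))
rep("w5","orange top",(H<15)&(Sa>130),P,.1,.125,(530,150,610,245))
rep("w5","blue",(H>95)&(H<125)&(Sa>130),P,.035,.055,(450,0,640,250))
E
```

```text
time: 14.32
position: [0.4192, -0.3402, 0.2434]
tool_rot: [-1.028, -2.967, -0.001]
ft_force: [-0.5, 0.5, -2.7]
grip_width: 0.38
grip_force: 30.0
t 14.32 pos [ 0.4192 -0.3402  0.2434] yaw 51.77 tilt(mrad, xy of tool z) [-1.6  1. ] F [-0.5  0.5 -2.7] grip 0.38 30.0 q7 1.59
  shift mm [ 36.4 289.9  -1.6] turnz deg -30.23
w5 orange 1192 mid [ 0.6183 -0.0859  0.0976] z50,95 [0.0989 0.1038] rect [[619.0, -85.8], [91.4, 88.6], 22.4]
w5 orange top 512 mid [ 0.6183 -0.0859  0.1025] z50,95 [0.1027 0.1042] rect [[619.0, -85.8], [91.4, 88.6], 22.4]
w5 blue 7338 mid [ 0.6063 -0.0111  0.0415] z50,95 [0.0452 0.0466] rect [[607.8, -8.4], [147.7, 308.5], 6.6]
```

```bash
python3 -m handwheel '[[0.0,0.002,0.015,0,0,0,0],[0.0,0.004,0.03,0,0,0,0],[0.0,0.005,0.04,0,0,0,0],[0.0,0.005,0.04,0,0,0,0],[0.0,0.005,0.04,0,0,0,0],[0.0,0.005,0.04,0,0,0,0],[0.0,0.005,0.04,0,0,0,0],[0.0,0.004,0.03,0,0,0,0],[0.0,0.002,0.015,0,0,0,0],[0.0,0,0,0,0,0,0]]'
python3 -m handwheel '[[0.0,0,0,0,0,0,-5],[0.0,0,0,0,0,0,-10],[0.0,0,0,0,0,0,-10],[0.0,0,0,0,0,0,-5],[0.0,0,0,0,0,0,0],[0.0,0,0,0,0,0,0]]'
python3 - <<'E'
from m import *
need([.619,-.0855,.19],82)
im,d,i=grab("wrist");np.savez("w6.npz",im=im,d=d,K=i["intrinsics"],R=i["R"],t=i["t"])
P=cloud(d,i,True);hsv=cv2.cvtColor(im,cv2.COLOR_BGR2HSV);H,Sa,V=[hsv[...,k].astype(int) for k in range(3)]
rep("w6","orange top",(H<15)&(Sa>130)&(np.hypot(P[...,0]-.619,P[...,1]+.0855)<.06),P,.1,.125,(0,0,640,400))
s=ctrl.get_state();R=Rn.from_rotvec(s["tool_rot"]).as_matrix();Q=(P-s["position"])@R
# flask belly in tool frame (belly centre 46 mm below TCP)
m=(np.hypot(Q[...,0],Q[...,1])<.045)&(Q[...,2]>.03)&(Q[...,2]<.065)
q=Q[m]*1000
from scipy.optimize import least_squares
f=least_squares(lambda p:np.linalg.norm(q-p[:3],axis=1)-34,[0,0,46],loss="soft_l1");print("belly sphere",f.x.round(1),len(q),np.abs(f.fun).mean())
cv2.imwrite("pics/w6.png",im)
E
```

```text
time: 15.58
position: [0.5702, -0.0887, 0.2438]
tool_rot: [-1.025, -2.968, 0.001]
ft_force: [0.1, -0.1, -2.4]
grip_width: 0.379
grip_force: 30.0
time: 16.32
position: [0.5698, -0.091, 0.2446]
tool_rot: [-0.23, -3.133, 0.0]
ft_force: [-0.9, 0.4, -2.2]
grip_width: 0.381
grip_force: 30.0
t 16.32 pos [ 0.5698 -0.091   0.2446] yaw 81.6 tilt(mrad, xy of tool z) [-0.1 -0.1] F [-0.9  0.4 -2.2] grip 0.381 30.0 q7 1.6
  shift mm [-47.9  12.6  54.6] turnz deg -0.4
w6 orange top 107 mid [ 0.6193 -0.0443  0.1023] z50,95 [0.1027 0.104 ] rect [[619.4, -44.0], [6.5, 40.9], 88.3]
belly sphere [-0.3 -0.7 46. ] 1226 0.38864654549013955
```

View pics/w6.png

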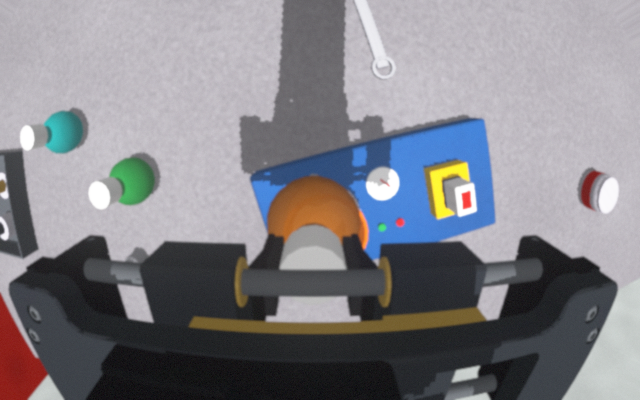

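The wrist view shows the flask held upright and centred under the TCP (belly at (315,215), offset under 1 mm). It hides the ring, whose earlier views agree on (0.619, −0.0857). I move over it and lower.

```bash
python3 -m handwheel '[[0.0,-0.012,0.003,0,0,0,0],[0.0,-0.02,0.005,0,0,0,0],[0.0,-0.012,0.0035,0,0,0,0],[0.0,-0.004,0.001,0.01,0,0,0],[0.0,0,0,0.02,0,0,0],[0.0,0,0,0.016,0,0,0],[0.0,0,0,0.008,0,0,0],[0.0,0,0,0,0,0,0],[0.0,0,0,0,0,0,0]]'
python3 - <<'E'
from m import *
need([.619,-.0857,.158],82)
for n in("top","side"):
    im,d,i=grab(n);P=cloud(d,i);hsv=cv2.cvtColor(im,cv2.COLOR_BGR2HSV);H,Sa,V=[hsv[...,k].astype(int) for k in range(3)]
    if n=="side": cv2.imwrite("pics/s7.png",cv2.resize(im[110:260,270:420],(600,600),interpolation=cv2.INTER_CUBIC))
E
```

```text
time: 17.5
position: [0.6199, -0.0845, 0.1913]
tool_rot: [0.225, 3.132, 0.0]
ft_force: [0.2, -0.6, -2.4]
grip_width: 0.381
grip_force: 30.0
t 17.5 pos [ 0.6199 -0.0845  0.1913] yaw 81.77 tilt(mrad, xy of tool z) [1.3 0.1] F [ 0.2 -0.6 -2.4] grip 0.381 30.0 q7 1.63
  shift mm [ 0.7 -1.3 33.3] turnz deg -0.23
```

View pics/s7.png

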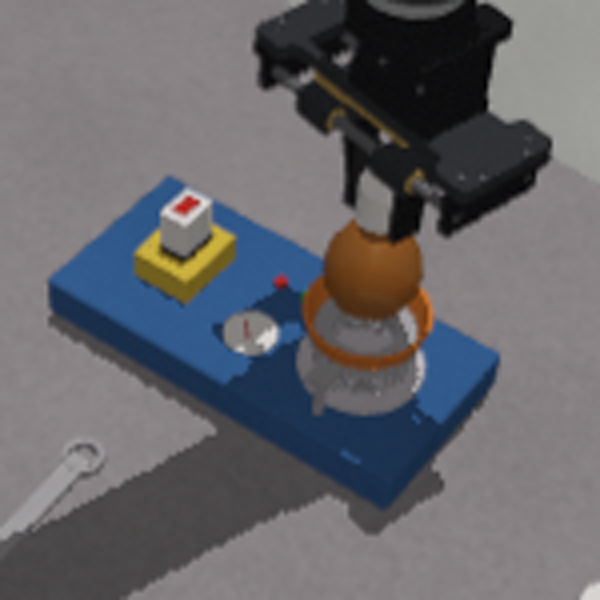

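Side crop: the flask at (372,270) is centred over the orange ring at (367,320), and the relay sits in the socket at (185,220). Lowering now.

```bash
python3 -m handwheel '[[0.0,0.0006,-0.001,0.01,0,0,0],[0.0,0,0,0.01,0,0,0],[0.0,0,0,0.006,0,0,0],[0.0,0,0,0.004,0,0,0],[0.0,0,0,0.003,0,0,0],[0.0,0,0,0.002,0,0,0],[0.0,0,0,0,0,0,0]]'
python3 - <<'E'
from h import *
need([.619,-.0857,.142],82)
E
```

```text
time: 18.48
position: [0.6193, -0.0854, 0.1563]
tool_rot: [0.225, 3.132, 0.0]
ft_force: [-0.7, -1.1, 2.0]
grip_width: 0.382
grip_force: 30.0
t 18.48 pos [ 0.6193 -0.0854  0.1563] yaw 81.78 tilt(mrad, xy of tool z) [1.5 0.1] F [-0.7 -1.1  2. ] grip 0.382 30.0 q7 1.65
  shift mm [ 0.3 -0.4 14.3] turnz deg -0.22
```

```bash
python3 -m handwheel '[[0.0,0,0,0,0,0,0],[0.0,0,0,0.002,0,0,0],[0.0,0,0,0.002,0,0,0],[0.0,0,0,0.002,0,0,0],[0.0,0,0,0.002,0,0,0],[0.0,0,0,0.002,0,0,0],[0.0,0,0,0.001,0,0,0],[0.0,0,0,0,0,0,0]]' 50
python3 -m handwheel '[[0.0,0,0,0.001,0,0,0],[0.0,0,0,0.001,0,0,0],[0.0,0,0,0,0,0,0]]'
python3 -m handwheel '[[0.0,0,0,0.001,0,0,0],[0.0,0,0,0,0,0,0]]'
python3 -m handwheel '[[0.0,0,0,0.001,0,0,0],[0.0,0,0,0,0,0,0]]'
```

```text
time: 19.48
position: [0.62, -0.0854, 0.1463]
tool_rot: [0.225, 3.13, 0.001]
ft_force: [-0.5, 0.9, 9.0]
grip_width: 0.377
grip_force: 50.0
time: 19.85
position: [0.6201, -0.0854, 0.1447]
tool_rot: [0.225, 3.13, 0.001]
ft_force: [-0.8, 1.2, 11.5]
grip_width: 0.376
grip_force: 50.0
time: 20.1
position: [0.6202, -0.0854, 0.1438]
tool_rot: [0.225, 3.13, 0.001]
ft_force: [-1.3, 0.4, 12.5]
grip_width: 0.379
grip_force: 50.0
time: 20.35
position: [0.6203, -0.0854, 0.143]
tool_rot: [0.225, 3.13, 0.001]
ft_force: [-0.3, 0.3, 12.0]
grip_width: 0.376
grip_force: 50.0
```

```bash
for k in 1; do python3 -m handwheel '[[0.0,0,0,0.001,0,0,0],[0.0,0,0,0,0,0,0]]'
python3 -m handwheel '[[0.0,0,0,0.001,0,0,0],[0.0,0,0,0,0,0,0]]'
python3 -m handwheel '[[0.0,0,0,0.001,0,0,0],[0.0,0,0,0,0,0,0]]'; done | grep -E "posi|ft"
```

```text
position: [0.6204, -0.0855, 0.1422]
ft_force: [-1.1, 0.7, 12.9]
position: [0.6205, -0.0855, 0.1416]
ft_force: [-0.8, 1.3, 14.0]
position: [0.6208, -0.0855, 0.1415]
ft_force: [-2.4, 1.4, 18.4]
```

The force is rising with no further travel, so this is the bottom stop. I add a small margin and verify.

```bash
python3 -m handwheel '[[0.0,0,0,0.0008,0,0,0],[0.0,0,0,0,0,0,0],[0.0,0,0,0,0,0,0],[0.0,0,0,0,0,0,0]]'
python3 - <<'E'
from m import *
need([.619,-.0857,.142],82)
for n in("side","top","wrist"):
    im,d,i=grab(n);P=cloud(d,i,n=="wrist");hsv=cv2.cvtColor(im,cv2.COLOR_BGR2HSV);H,Sa,V=[hsv[...,k].astype(int) for k in range(3)]
    r=np.hypot(P[...,0]-.6195,P[...,1]+.0857)
    rep(n,"collar rim",(H<15)&(Sa>130)&(r>.039)&(r<.05),P,.075,.125,(0,0,640,400))
    rep(n,"relay",np.hypot(P[...,0]-.6,P[...,1]-.073)<.03,P,.1,.125,(0,0,640,400))
    if n=="side":
        cv2.imwrite("pics/s8.png",cv2.resize(im[110:260,270:420],(600,600),interpolation=cv2.INTER_CUBIC))
E
```

```text
time: 21.6
position: [0.6211, -0.0855, 0.1415]
tool_rot: [0.225, 3.127, 0.002]
ft_force: [-3.6, 1.1, 20.9]
grip_width: 0.378
grip_force: 50.0
t 21.6 pos [ 0.6211 -0.0855  0.1415] yaw 81.78 tilt(mrad, xy of tool z) [6.2 0.7] F [-3.6  1.1 20.9] grip 0.378 50.0 q7 1.65
  shift mm [ 2.  -0.5 -0.6] turnz deg -0.22
side collar rim 126 mid [ 0.6191 -0.0872  0.0896] z50,95 [0.0849 0.0882] rect [[614.4, -90.0], [84.1, 86.1], 45.4]
side relay 87 mid [0.5975 0.0688 0.1071] z50,95 [0.108  0.1113] rect [[597.2, 69.3], [35.2, 23.9], 8.5]
top collar rim 0
top relay 100 mid [0.5982 0.0754 0.1071] z50,95 [0.1076 0.1113] rect [[598.8, 74.5], [34.0, 23.7], 7.8]
wrist collar rim 1817 mid [ 0.6112 -0.0853  0.0825] z50,95 [0.0862 0.088 ] rect [[608.5, -84.1], [89.4, 67.2], 81.1]
wrist relay 1314 mid [0.6008 0.0714 0.1059] z50,95 [0.1092 0.1107] rect [[600.7, 71.9], [34.5, 25.2], 6.8]
```

View pics/s8.png

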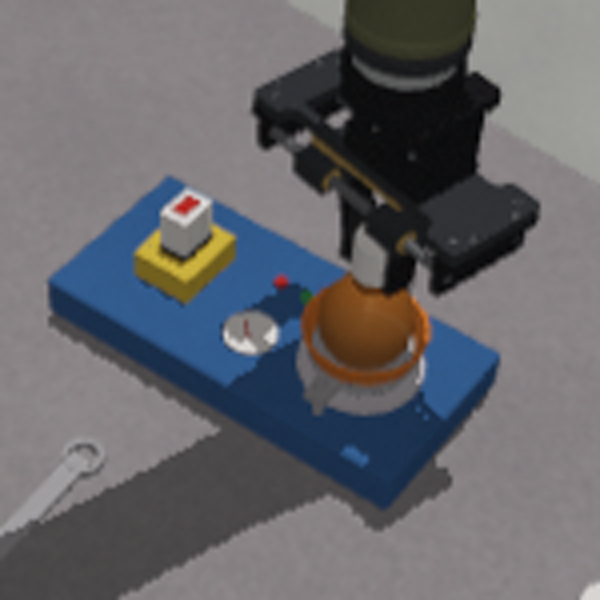

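Side crop: the flask at (365,325) is upright in the ring, and the collar rim is down from 103–104 to about 88 mm, which is the full 16 mm. The relay is still home at (185,220), top 109 mm up. Handing in.

```bash
python3 -c "
from bench import ctrl
print(ctrl.close_job())"
```

```text
the job is handed in; nothing more can be done
None
```

The relay is fully plugged into the yellow socket and released, and the amber flask is held upright with the sprung ring pressed to its bottom stop; the job was handed in at about 22 s, and the tin, the bit and the wrench were never touched.

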